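# Board carrier from clamshell press to its nest in the shielded test box

### The arm

A 6-joint arm with a two-finger parallel gripper is mounted at the origin on the work surface. World frame = base frame: x ahead of the robot, y to its left, z up, the work surface at z = 0. Lengths are in m, angles in rad, forces in N, time in s.
With the tool pointing down it reaches from about 0.275 to 0.875 m from the base axis. Payload 12.5 kg.
Tool frame: the origin (TCP) lies midway between the tips of the shut fingers; the grasp point (between the pads) lies env.hold_point_z behind it (env.hold_point_z is the distance from the TCP to the grasp point, in m); z points along the fingers, y is the line along which they close (so a half turn about z gives the same grasp; the last joint's range is limited). The gripper opens to 85 mm and grips with 20 to 120 N. Pads are 22 mm wide; open, the fingers measure 114 mm over their backs; the gripper's body (76 mm by 85 mm) begins 54 mm behind the grasp point. The pads swing forward as they close: fully open they stand 13 mm farther back than shut.
Start: joints at [-1.313, 0.351, 1.652, -0, 1.139, -0.085], TCP at [0.185, -0.518, 0.231] pointing down, gripper open.
Joint ranges: [-2.75, 2.75], [-0.79, 2.1], [0.01, 2.65], [-1.57, 4.71], [0.07, 3.14], [-2.87, 2.87]. Speed limits (rad/s): [2.22, 2.22, 2.79, 3.14, 3.14, 3.14].

### API

Orientations are given as a rotation vector (axis times angle).
In Python, from bench import telemetry, cams, env, spot_in, masks_of, place_of gives the robot as it stands. The module is installed in compiled form; this text tells all that it offers.
- The arm moves only by the shell command python3 -m crank 'ROWS' [OPENING] [FORCE]. ROWS is JSON, a list of rows, each an object with "offset": the shift along the tool's x, y, z in m, a list of three; "turn": the turn about the tool's z in rad. A call has 1 to 10 rows; each row shifts and turns the commanded pose from where the row before left it, along the tool's axes as they then stand; what a row does not reach is not made up. A row lasts 1/8 s, in which the tool goes at most 62.5 mm and 10.7 degrees, less where a joint would pass 70% of its speed; a pose out of reach is approached as far as the arm can. A call with a gripper value outside its range is refused whole. OPENING is the opening, from -1 (shut) to 1 (fully open), set as the call begins (- or left out, the last holds). The fingers move at their own pace and stop on an object; FORCE is the grip in N (left out, the last holds). Time passes only in rows, so rows that do not move let the fingers close. It gives the time, the measured TCP pose, the force, the opening and the grip force at its end, in the units of the state.
- telemetry.sense(): the state, without advancing time (a new reading comes with each control period).
- cams.grab_frame(name): name is "scene" or "top" or "wrist"; returns the picture (384x512x3 uint8, red, green, blue); there is no depth.
- cams.get_calibration(name): a dict with "fx", "fy", "cx", "cy" (pixels), "rvec" (rotation vector, rad) and "tvec" (3), from world to camera coordinates, as OpenCV has them; the wrist camera has in their place "T_tool_cam" (4x4, takes a point from camera to tool coordinates, whose origin is the TCP and whose axes are the flange's). Camera axes: x right, y down, z forward; pixel columns grow to the right and rows downward; lengths in m; the calibration is good to about 2 mm. A picture is of the moment at which its call begins: read the wrist's pose just before it. get_calibration takes no time and is no camera call.
- env.hand_in(): hands the job in; it is judged then, once.
Trained networks look in the newest picture that a camera, given by its name, has taken for a name from the list of things; names that differ only in an ending like _2 or _b are one class to them, and where a whole thing is asked for, a point or a joint stands for the part that bears it (a point fixed in the world has none). Each returns a list of dicts, best first, with "confidence" (0 to 1); they miss things now and then, are a little off and sometimes report something else, mostly with a low value. They report only what shows in the picture. A call takes as long as a camera call. They do not tell look-alikes from the thing itself.
- spot_in(camera, label): "box" ([centre column, centre row, width, height] in pixels, round what is visible of it).
- masks_of(camera, label): "pixels" (384x512 bool, what is visible of it) and "box" ([centre column, centre row, width, height] in pixels, round what is visible of it).
- place_of(camera, label): "pixel" ([column, row] in pixels: a listed point, or the origin of a listed thing).
The state is a dict: "clock": time; "qpos": joint angles; "joint_velocities": joint speeds; "tau": joint torques, N m; "tcp_pos": TCP position; "ee_rot": TCP orientation; "contact_force": force on the tool from outside, world axes, zero at the start; "ft_torque": the same for the moment, N m; "finger_gap": opening from 0.0 (shut) to 1.0 (fully open); "gripper_force": force on a finger pad.
Only numpy, scipy, OpenCV 4.12 (cv2) and the standard library are available. Lean on these libraries where they do the work, as an engineer would, in place of code of your own. Each camera call takes 0.05 s, during which the arm holds its last target. There are 200 camera calls.

### The job

Swing the lid of the clamshell press past upright so that it stays open, and lift the board carrier out by its upright tab. Set the carrier on the open apron of the shielded test box, plate foremost, and sweep it in under the hood until it drops level into the hidden recess; feel for it and do not ram it. Leave it there with the lid still open, and leave the phone, jar and screwdriver alone.

Things in the scene. Friction and masses are not known exactly. Their poses are not given: they have to be found in the camera images.
- press: Clamshell press, fixed: dark steel base 140 long (x) x 100 wide (y) x 20 mm high, a low rim (at most 10 mm above the base) round the carrier's plate, and a lid hinged at the far end. Origin under the middle of its front edge, at table height; x runs from the front towards the hinge, z up. It stands left or right of the test box, yaw within 0.2 rad of the world's.
- press_lid (a joint): Angle of the press lid (rad): 0 closed and level, 1.57 upright, 2.0 its stop, leaning away from the front. The hinge is nearly free: the lid (0.18 kg) falls shut if let go below about 1.5 rad and falls open to the stop if let go beyond 1.6 rad.
- lid_hinge (a point): Middle of the lid's hinge axis: 125 mm behind the press's front edge, 43 mm above the table. The axis runs along the press's y.
- lid_bar (a point): Middle of the lid's round steel handle bar: 10 mm diameter, along the press's y, 56 mm free between its two posts (72 mm over all). With the lid closed it is 110 mm nearer the front than the hinge axis and 36 mm above it; its axis is 32 mm above the lid's top face. The point's axes turn with the lid.
- carrier_tab (a point): Grasp point of the loose carrier: centre of its upright black tab, 12 mm thick along the carrier's x, 30 mm wide along its y, reaching 9 to 52 mm above the plate's underside; this point is 36 mm above it. Axes are the carrier's: x from tab towards plate, z up. A tail 18 mm wide, its underside 9 mm above the plate's, joins tab and plate.
- carrier_plate (a point): Centre of the carrier's black plastic plate, 90 (x) x 60 (y) x 12 mm, a circuit board on top (16 mm in all); 6 mm above its underside, 120 mm ahead of the tab's centre. Carrier about 0.11 kg; free, it lies flat on its plate. It starts in the closed press, underside 20 mm above the table, this point 57 mm behind the press's front edge, the tab sticking out in front.
- testbox: Shielded test box, fixed: 285 long (x) x 110 wide (y) mm. Origin under the middle of its front edge, at table height; x runs into the box, yaw within 0.2 rad of the world's. Its first 112 mm is an open flat apron 24 mm above the table. On it two steel guide strips, 14 mm high, from x = 79 to 114 mm, narrow from about 85 mm apart to the 64 mm wide channel under the hood.
- hood_mouth (a point): Middle of the lower edge of the hood's opening (36 mm high, 64 mm wide), at apron height, 112 mm in from the box's front edge; axes as the test box. The grey hood's top is 66 mm above the table. Under it the deck goes on level to a recess, never seen, across the whole channel: 95 mm long, 7 mm deep, its near edge 10 to 38 mm beyond this point. The carrier's plate fits it, tab left outside.
- phone: Bystander: loose phone lying flat, 150 x 72 x 8 mm; origin under its centre.
- jar: Bystander: loose closed jar, 56 mm diameter, 75 mm high; origin under its centre.
- screwdriver: Bystander: loose screwdriver, 160 mm long, lying flat; origin under its middle.
Things that resemble listed ones, but are neither listed nor needed, are in the scene too. Leave any red look-alike of the part that bears carrier_tab alone.

How it is judged:
By the outcome, as a careful person would: the job done as asked, in the order asked, and still so for the second after the job is handed in, with the robot touching nothing.
It also fails if it takes over 58 s, if anything falls off the work surface, if the arm or the gripper's body presses on something with over 40 N, if the wrist force passes 120 N, or if a joint passes its speed limit or range.

## Working session

There is one attempt and no reset: what is moved stays moved. The work goes in short steps, Python scripts to look and compute and a shell command to move; the robot and the scene stay as the last step left them, time stands still between calls to the robot, and variables do not carry over. Pictures are saved under pics/ and viewed, at most 10 in all, crops included, and the job is handed in when it is done.

```bash
mkdir -p pics; cat > h.py <<'E'
import numpy as np, cv2
from scipy.spatial.transform import Rotation as R
from bench import telemetry, cams, env, spot_in, masks_of, place_of
def cal(n):
    c=cams.get_calibration(n); K=np.array([[c["fx"],0,c["cx"]],[0,c["fy"],c["cy"]],[0,0,1.]])
    if "T_tool_cam" in c:
        s=telemetry.sense(); T=np.eye(4); T[:3,:3]=R.from_rotvec(s["ee_rot"]).as_matrix(); T[:3,3]=s["tcp_pos"]
        W=np.linalg.inv(T@np.array(c["T_tool_cam"])); return K,W[:3,:3],W[:3,3]
    return K,R.from_rotvec(np.ravel(c["rvec"])).as_matrix(),np.ravel(c["tvec"])
def ray(n,px,C=None):
    K,Rm,t=C or cal(n); d=Rm.T@np.linalg.inv(K)@np.array([px[0],px[1],1.]); return -Rm.T@t,d/np.linalg.norm(d)
def at_z(n,px,z,C=None):
    o,d=ray(n,px,C); return o+d*(z-o[2])/d[2]
def proj(n,P,C=None):
    K,Rm,t=C or cal(n); p=(K@(Rm@np.atleast_2d(P).T+t[:,None])).T; return p[:,:2]/p[:,2:]
def tri(rays):
    A=sum(np.eye(3)-np.outer(d,d) for o,d in rays); b=sum((np.eye(3)-np.outer(d,d))@o for o,d in rays); return np.linalg.solve(A,b)
def save(n,f,crop=None,s=1):
    im=cams.grab_frame(n)[:,:,::-1]
    if crop: im=im[crop[1]:crop[3],crop[0]:crop[2]]
    cv2.imwrite(f,cv2.resize(im,None,fx=s,fy=s,interpolation=cv2.INTER_CUBIC)); return im
E
python3 - <<'E'
from h import *
np.set_printoptions(precision=3,suppress=True)
a=save("scene","pics/s0.png");b=save("top","pics/t0.png")
cv2.imwrite("pics/st0.png",np.vstack([a,b])[:, :])
print(env.hold_point_z)
Z=dict(press=0,testbox=0,lid_hinge=.043,lid_bar=.079,carrier_tab=.056,carrier_plate=.026,hood_mouth=.024,phone=0,jar=0,screwdriver=0)
for n in ("scene","top"):
  for l in Z:
    for d in place_of(n,l)[:3]: print(n,l,np.round(d["pixel"],1),round(d["confidence"],2),at_z(n,d["pixel"],Z[l]))
s=telemetry.sense();print(s)
E
```

```text
0.0187
scene press [221.3 169.6] 0.61 [ 0.491 -0.149  0.   ]
scene press [318.  203.3] 0.2 [0.492 0.19  0.   ]
scene testbox [314.6 202.3] 0.7 [0.493 0.179 0.   ]
scene lid_hinge [193.9 185.2] 0.7 [ 0.615 -0.179  0.043]
scene lid_hinge [218.7 170. ] 0.26 [ 0.528 -0.137  0.043]
scene lid_bar [212.2 159.7] 0.96 [ 0.525 -0.159  0.079]
scene carrier_tab [220.3 108.8] 0.97 [ 0.282 -0.254  0.056]
scene carrier_tab [203.2 263.1] 0.71 [ 0.855 -0.017  0.056]
scene carrier_tab [144.4 195.1] 0.67 [ 0.719 -0.292  0.056]
scene carrier_plate [207.2 233.8] 0.91 [ 0.749 -0.063  0.026]
scene carrier_plate [133.3 228.9] 0.87 [ 0.823 -0.271  0.026]
scene carrier_plate [270.9 158.5] 0.66 [ 0.4   -0.01   0.026]
scene hood_mouth [298.7 222.5] 0.68 [0.601 0.166 0.024]
scene phone [392.8 251.8] 0.72 [0.57  0.448 0.   ]
scene jar [160.3 138. ] 0.9 [ 0.447 -0.41   0.   ]
scene screwdriver [120.5 175. ] 0.69 [ 0.647 -0.441  0.   ]
top press [301.9 225.8] 0.8 [ 0.497 -0.161  0.   ]
top testbox [184.4 224.7] 0.93 [0.496 0.179 0.   ]
top lid_hinge [310.2 178.7] 0.74 [ 0.629 -0.18   0.043]
top lid_bar [307.6 215.7
[... 519 characters left out ...]
.47 [ 0.529 -0.17   0.024]
top phone [ 90.8 205.1] 0.66 [0.549 0.453 0.   ]
top jar [392.7 244.4] 0.88 [ 0.448 -0.424  0.   ]
top screwdriver [399.6 176.1] 0.6 [ 0.648 -0.45   0.   ]
top screwdriver [183.9 223.2] 0.43 [0.5  0.18 0.  ]
{'clock': 1.1, 'qpos': array([-1.313,  0.351,  1.652,  0.   ,  1.139, -0.085]), 'joint_velocities': array([ 0.002, -0.001,  0.001,  0.   ,  0.   ,  0.   ]), 'tau': array([  0.   , -50.603, -29.164,   0.   ,   0.001,  -0.   ]), 'tcp_pos': array([ 0.185, -0.518,  0.231]), 'ee_rot': array([-3.096, -0.536, -0.   ]), 'contact_force': array([ 0.396,  1.163, -0.481]), 'ft_torque': array([-0.02 , -0.024,  0.027]), 'gripper_force': 0.0, 'finger_gap': 1.0006506425041362}
```

View pics/s0.png

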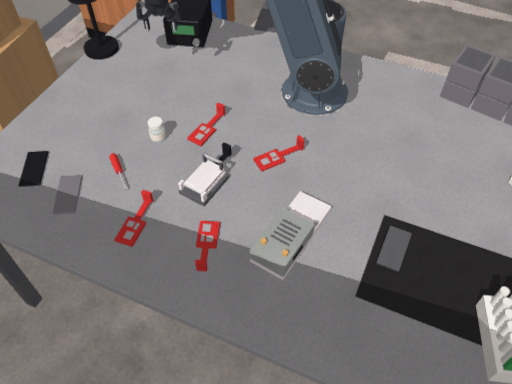

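View pics/t0.png

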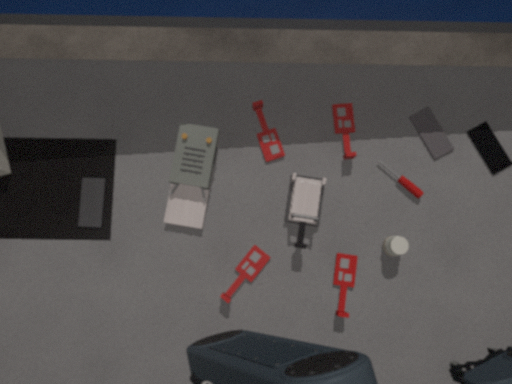

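The closed press is at top-image pixel (305,205), with the black tab in front of it at (302,241) in the top view and (227,152) in the scene view. The test box is at (190,180). Four red look-alike carriers sit at top (342,314), (350,152), (256,105) and (228,297); the black tab in the press is the only one that fits. The jar is at (396,245) and the screwdriver at (403,180). There are two phone-like slabs on the right. I'll move over the press for a close look.

```bash
python3 -m crank '[{"offset":[0.0417,-0.0231,-0.005],"turn":0},{"offset":[0.0417,-0.0231,-0.005],"turn":0},{"offset":[0.0417,-0.0231,-0.005],"turn":0},{"offset":[0.0417,-0.0231,-0.005],"turn":0},{"offset":[0.0417,-0.0231,-0.005],"turn":0},{"offset":[0.0417,-0.0231,-0.005],"turn":0},{"offset":[0.0417,-0.0231,-0.005],"turn":0},{"offset":[0.0417,-0.0231,-0.005],"turn":0},{"offset":[0.0417,-0.0231,-0.005],"turn":0},{"offset":[0.0417,-0.0231,-0.005],"turn":0}]' 0 30
python3 -m crank '[{"offset":[0,0,0],"turn":-0.175},{"offset":[0,0,0],"turn":-0.175},{"offset":[0,0,0],"turn":-0.175},{"offset":[0,0,0],"turn":-0.175},{"offset":[0,0,0],"turn":-0.175},{"offset":[0,0,0],"turn":-0.175},{"offset":[0,0,0],"turn":0}]'
python3 - <<'E'
from h import *
np.set_printoptions(precision=4,suppress=True)
C=cal("wrist"); save("wrist","pics/w1.png")
Z=dict(press=0,lid_hinge=.043,lid_bar=.079,carrier_tab=.056,hood_mouth=.024,testbox=0)
for l in Z:
    for d in place_of("wrist",l)[:2]: print(l,np.round(d["pixel"],1),round(d["confidence"],2),at_z("wrist",d["pixel"],Z[l],C))
s=telemetry.sense();print(s["clock"],s["qpos"],s["tcp_pos"],R.from_rotvec(s["ee_rot"]).as_matrix(),s["finger_gap"])
E
```

```text
clock: 2.35
tcp_pos: [0.5009, -0.1589, 0.2816]
ee_rot: [3.095, 0.536, 0.0]
contact_force: [1.5, -0.8, 1.5]
finger_gap: 0.499
gripper_force: 0.0
clock: 3.22
tcp_pos: [0.5, -0.1603, 0.2813]
ee_rot: [2.411, 2.014, -0.0]
contact_force: [-0.1, -0.6, -0.1]
finger_gap: 0.497
gripper_force: 0.0
press [251.9 152.3] 0.65 [ 0.5012 -0.1597  0.    ]
lid_bar [266.9 164.4] 0.83 [ 0.5197 -0.164   0.079 ]
carrier_tab [206.4 164.9] 0.98 [ 0.4398 -0.1556  0.056 ]
carrier_tab [400.  223.1] 0.9 [ 0.6946 -0.2886  0.056 ]
3.575 [-0.3989  0.2564  1.6532 -0.      1.232  -0.2196] [ 0.5    -0.1603  0.2813] [[ 0.1783  0.984   0.    ]
 [ 0.984  -0.1783 -0.    ]
 [-0.      0.     -1.    ]] 0.4960190417956001
```

View pics/w1.png

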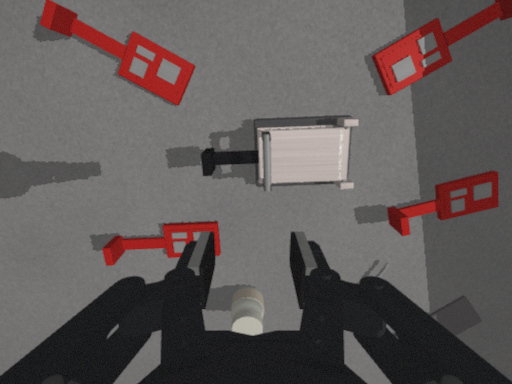

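The wrist view shows the press at (303,155), its bar running from (264,132) to (268,190), and the black tab at (207,162). The carriers around it are all red. Next I'll take an enlarged crop and estimate the yaw.

```bash
python3 - <<'E'
from h import *
np.set_printoptions(precision=4,suppress=True)
C=cal("wrist"); im=save("wrist","pics/w2.png",(190,105,370,205),4)
for l in ("press_lid","carrier_tab"):
    for d in masks_of("wrist",l)[:2]:
        m=d["pixels"].astype(np.uint8); r=cv2.minAreaRect(cv2.findNonZero(m)); print(l,d["confidence"],r)
K,Rm,t=C; print("cam",-Rm.T@t)
# top-camera yaw
cams.grab_frame("top")
for l,z in (("press_lid",.045),("testbox",.05)):
    for d in masks_of("top",l)[:1]:
        c=cv2.boxPoints(cv2.minAreaRect(cv2.findNonZero(d["pixels"].astype(np.uint8))))
        P=np.array([at_z("top",p,z)[:2] for p in c]); e=np.diff(np.vstack([P,P[:1]]),axis=0); print(l,P,np.degrees(np.arctan2(e[:,1],e[:,0])))
E
```

```text
press_lid 0.86 ((303.4490661621094, 158.07325744628906), (61.28235626220703, 93.26195526123047), 87.95458984375)
carrier_tab 0.96 ((443.57513427734375, 38.414512634277344), (45.20442581176758, 155.19224548339844), 59.74356460571289)
carrier_tab 0.95 ((114.37066650390625, 46.650108337402344), (166.3673553466797, 45.58392333984375), 28.217357635498047)
cam [ 0.515  -0.0841  0.4225]
press_lid [[ 0.6284 -0.1127]
 [ 0.6347 -0.1591]
 [ 0.5079 -0.1737]
 [ 0.5018 -0.1279]] [ -82.236  -173.4567   97.6148    6.8497]
testbox [[0.4989 0.2413]
 [0.7926 0.1994]
 [0.7711 0.0773]
 [0.4786 0.1231]] [  -8.1085 -100.0019  171.0841   80.2547]
```

View pics/w2.png

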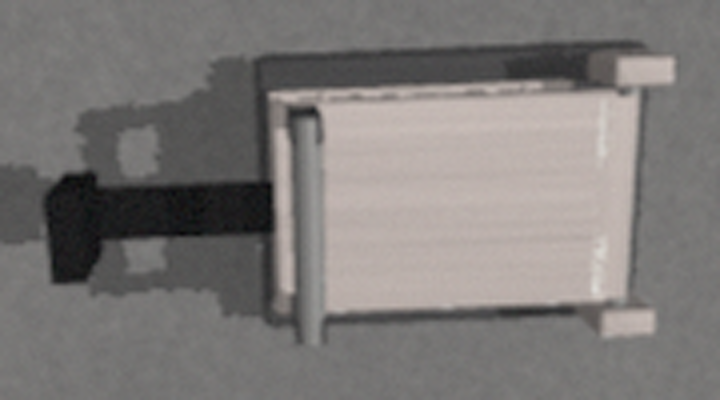

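The crop confirms that the tab in the press is black: full-image pixel about (207,162), with a dark tail running to the plate. It is the carrier to move. The bar runs from (266,134) to (268,190). I'll get the yaw from those edges.

```bash
python3 - <<'E'
from h import *
np.set_printoptions(precision=4,suppress=True)
f=lambda u,v:(190+u/4,105+v/4)
def e(n,a,b,z):
    A,B=at_z("wrist",f(*a),z),at_z("wrist",f(*b),z); d=B-A; print(n,A,B,np.hypot(*d[:2]),np.degrees(np.arctan2(d[1],d[0])))
e("bar",(306,345),(302,110),.079)
e("base L",(258,57),(640,42),.02)
e("lid L",(272,94),(628,86),.047)
e("lid R",(280,314),(628,303),.047)
e("lid front",(283,316),(272,94),.047)
e("bar",(313,345),(303,110),.079)
e("tail",(105,238),(270,233),.035)
e("tail",(105,187),(270,184),.035)
e("tab front",(55,283),(48,200),.072)
E
```

```text
bar [ 0.5134 -0.1991  0.079 ] [ 0.5243 -0.1246  0.079 ] 0.0752513607388637 81.66006234927855
base L [ 0.5137 -0.1107  0.02  ] [ 0.6461 -0.1293  0.02  ] 0.13363959916975512 -8.004299266955979
lid L [ 0.5163 -0.1215  0.047 ] [ 0.6324 -0.1397  0.047 ] 0.11751624673247771 -8.925743208796204
lid R [ 0.5061 -0.1968  0.047 ] [ 0.6269 -0.2144  0.047 ] 0.12208075903892378 -8.2993951635004
lid front [ 0.5071 -0.1977  0.047 ] [ 0.5163 -0.1215  0.047 ] 0.07680756255352067 83.08458834402482
bar [ 0.5157 -0.1995  0.079 ] [ 0.5246 -0.1247  0.079 ] 0.0753406417576038 83.15719537570355
tail [ 0.4494 -0.1616  0.035 ] [ 0.5074 -0.1702  0.035 ] 0.05863531359990214 -8.418960527951185
tail [ 0.4533 -0.1438  0.035 ] [ 0.5104 -0.153   0.035 ] 0.05778767897746289 -9.141377327317835
tab front [ 0.4364 -0.166   0.072 ] [ 0.4405 -0.139   0.072 ] 0.027305295180539004 81.42061743417393
```

```bash
python3 -m crank '[{"offset":[0,0,0],"turn":-0.035},{"offset":[0.001,0.020,0.050],"turn":0},{"offset":[0,0,0.050],"turn":0},{"offset":[0,0,0.050],"turn":0},{"offset":[0,0,0.040],"turn":0},{"offset":[0,0,0.015],"turn":0},{"offset":[0,0,0.012],"turn":0},{"offset":[0,0,0],"turn":0}]' 0 25
python3 -m crank '[{"offset":[0,0,0],"turn":0},{"offset":[0,0,0],"turn":0},{"offset":[0,0,0],"turn":0},{"offset":[0,0,0],"turn":0}]' -1 25
```

```text
clock: 4.88
tcp_pos: [0.5202, -0.1622, 0.0647]
ee_rot: [2.374, 2.057, 0.0]
contact_force: [-0.2, 0.2, -1.2]
finger_gap: 0.498
gripper_force: 0.0
clock: 5.38
tcp_pos: [0.5187, -0.162, 0.0651]
ee_rot: [-2.373, -2.056, 0.003]
contact_force: [-10.5, 1.0, 12.2]
finger_gap: 0.101
gripper_force: 26.2
```

```bash
python3 -m crank '[{"offset":[0,0.0055,-0.0168],"turn":0},{"offset":[0,0.0095,-0.0155],"turn":0},{"offset":[0,0.0118,-0.0138],"turn":0},{"offset":[0,0.0139,-0.0117],"turn":0}]'
python3 -m crank '[{"offset":[0,0.0155,-0.0095],"turn":0},{"offset":[0,0.0167,-0.0069],"turn":0},{"offset":[0,0.0177,-0.0042],"turn":0},{"offset":[0,0.0181,-0.0014],"turn":0}]'
```

```text
clock: 5.88
tcp_pos: [0.5579, -0.1676, 0.1234]
ee_rot: [-2.37, -2.054, 0.006]
contact_force: [-10.3, 2.1, 9.4]
finger_gap: 0.102
gripper_force: 25.3
clock: 6.38
tcp_pos: [0.628, -0.1776, 0.1453]
ee_rot: [2.374, 2.057, 0.0]
contact_force: [-3.4, 0.7, 1.2]
finger_gap: 0.108
gripper_force: 25.6
```

```bash
python3 -m crank '[{"offset":[0,0.0181,0.0015],"turn":0},{"offset":[0,0.0176,0.0042],"turn":0},{"offset":[0,0.0168,0.0073],"turn":0},{"offset":[0,0.0155,0.0095],"turn":0},{"offset":[0,0,0],"turn":0}]'
python3 - <<'E'
from h import *
save("scene","pics/s2.png",(150,90,350,240),4)
E
```

```text
clock: 7.0
tcp_pos: [0.6959, -0.1872, 0.1219]
ee_rot: [2.373, 2.057, 0.002]
contact_force: [2.2, 1.1, 2.0]
finger_gap: 0.098
gripper_force: 26.1
```

View pics/s2.png

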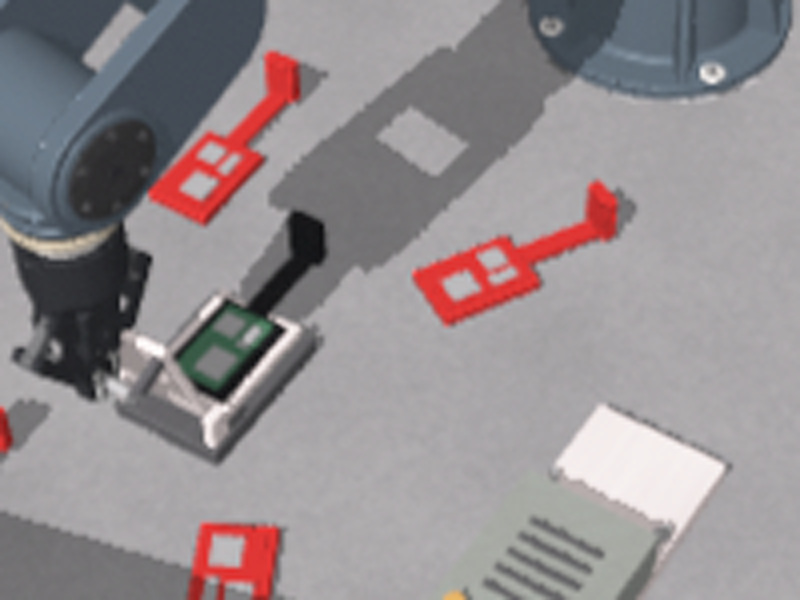

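The lid is past upright with the gripper still on its bar (crop (110,390)). The green board and the black tab (crop (307,240)) are exposed. I'll release and lift off.

```bash
python3 -m crank '[{"offset":[0,0,0],"turn":0},{"offset":[0,0,0],"turn":0},{"offset":[0,0,-0.01],"turn":0},{"offset":[0,0,-0.015],"turn":0},{"offset":[0,0,-0.03],"turn":0},{"offset":[0,0,-0.04],"turn":0},{"offset":[0,-0.02,-0.05],"turn":0},{"offset":[0,-0.04,-0.02],"turn":0}]' -0.6 25
```

```text
clock: 8.05
tcp_pos: [0.6358, -0.179, 0.2907]
ee_rot: [2.371, 2.054, 0.004]
contact_force: [0.7, -0.5, -0.9]
finger_gap: 0.197
gripper_force: 0.0
```

```bash
python3 -m crank '[{"offset":[0,-0.049,0],"turn":0},{"offset":[0,-0.049,0.01],"turn":0},{"offset":[0,-0.049,0.02],"turn":0},{"offset":[0,-0.049,0.03],"turn":0},{"offset":[0,0,0],"turn":0},{"offset":[0,0,0],"turn":0}]' 0 30
python3 - <<'E'
from h import *
np.set_printoptions(precision=4,suppress=True)
C=cal("wrist"); im=save("wrist","pics/w3.png")
for l,z in (("carrier_tab",.056),("carrier_plate",.026)):
    for d in place_of("wrist",l)[:2]: print(l,np.round(d["pixel"],1),round(d["confidence"],2),at_z("wrist",d["pixel"],z,C))
for d in masks_of("wrist","press_lid")[:1]: print("lid",d["box"],d["confidence"])
E
```

```text
clock: 8.8
tcp_pos: [0.4425, -0.1513, 0.2281]
ee_rot: [2.373, 2.055, 0.002]
contact_force: [0.4, 0.1, 1.1]
finger_gap: 0.501
gripper_force: 0.0
carrier_tab [129.8 263.5] 0.97 [ 0.2701 -0.2521  0.056 ]
carrier_tab [457.3 246.7] 0.92 [ 0.688  -0.2881  0.056 ]
carrier_plate [218.8 256. ] 0.93 [ 0.3794 -0.2753  0.026 ]
carrier_plate [194.3  61.8] 0.84 [ 0.3966 -0.0257  0.026 ]
lid [454.4, 183.4, 113.3, 94.5] 0.75
```

View pics/w3.png

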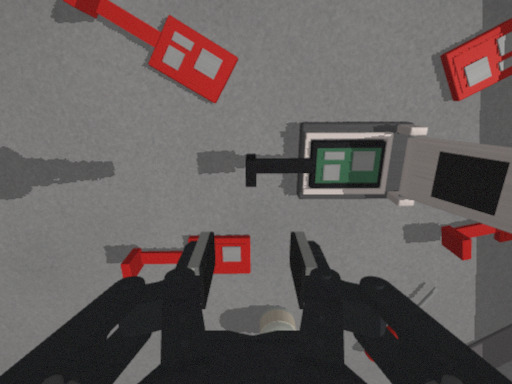

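The lid is open and leaning back at (455,180). The carrier's board is at (347,164) and the black tab at about (251,170), well aligned with the tool.

```bash
python3 - <<'E'
from h import *
np.set_printoptions(precision=4,suppress=True)
im=cv2.imread("pics/w3.png"); g=im[150:192,240:265].max(2); 
ys,xs=np.where(g<45); print(xs.min()+240,xs.max()+240,ys.min()+150,ys.max()+150,(g<45).sum(0))
C=cal("wrist")
for p in ((251.5,155),(251.5,187),(251.5,171)):
  for z in(.072,.056): print(p,z,at_z("wrist",p,z,C))
E
```

```text
246 264 154 185 [ 0  0  0  0  0  0 30 31 31 31 31 31 31 31 32 28 14 14 14 14 14 14 14 14
 14]
(251.5, 155) 0.072 [ 0.4463 -0.1308  0.072 ]
(251.5, 155) 0.056 [ 0.4459 -0.1338  0.056 ]
(251.5, 187) 0.072 [ 0.4412 -0.1665  0.072 ]
(251.5, 187) 0.056 [ 0.4404 -0.1714  0.056 ]
(251.5, 171) 0.072 [ 0.4438 -0.1483  0.072 ]
(251.5, 171) 0.056 [ 0.4432 -0.1523  0.056 ]
```

```bash
python3 -m crank '[{"offset":[0.001,0,0.05],"turn":0},{"offset":[0,0,0.05],"turn":0},{"offset":[0,0,0.05],"turn":0},{"offset":[0,0,0.025],"turn":0},{"offset":[0,0,0.013],"turn":0},{"offset":[0,0,0],"turn":0}]' 0 70
python3 -m crank '[{"offset":[0,0,0],"turn":0},{"offset":[0,0,0],"turn":0},{"offset":[0,0,0],"turn":0},{"offset":[0,0,0],"turn":0}]' -1 70
```

```text
clock: 9.75
tcp_pos: [0.4419, -0.1499, 0.0384]
ee_rot: [-2.374, -2.057, 0.0]
contact_force: [1.0, -0.2, -0.7]
finger_gap: 0.5
gripper_force: 0.0
clock: 10.25
tcp_pos: [0.442, -0.1501, 0.0393]
ee_rot: [2.373, 2.056, 0.001]
contact_force: [-1.2, -0.4, 7.6]
finger_gap: 0.129
gripper_force: 69.1
```

```bash
python3 -m crank '[{"offset":[0,0,-0.008],"turn":0},{"offset":[0,0,-0.012],"turn":0},{"offset":[0,0,-0.02],"turn":0},{"offset":[0,0,-0.03],"turn":0},{"offset":[0,0,-0.03],"turn":0},{"offset":[0,0,0],"turn":0}]'
python3 - <<'E'
from h import *
np.set_printoptions(precision=4,suppress=True)
cams.grab_frame("top")
for l,z in (("testbox",0),("hood_mouth",.024)):
    for d in place_of("top",l)[:1]: print(l,np.round(d["pixel"],1),round(d["confidence"],2),at_z("top",d["pixel"],z))
save("top","pics/t2.png",(140,110,250,250),4)
E
```

```text
clock: 11.0
tcp_pos: [0.4425, -0.1502, 0.1408]
ee_rot: [2.372, 2.055, 0.003]
contact_force: [-0.3, -1.0, -1.8]
finger_gap: 0.13
gripper_force: 68.5
testbox [186.5 223.6] 0.59 [0.4989 0.1729 0.    ]
hood_mouth [189.4 188.1] 0.83 [0.5993 0.165  0.024 ]
```

View pics/t2.png

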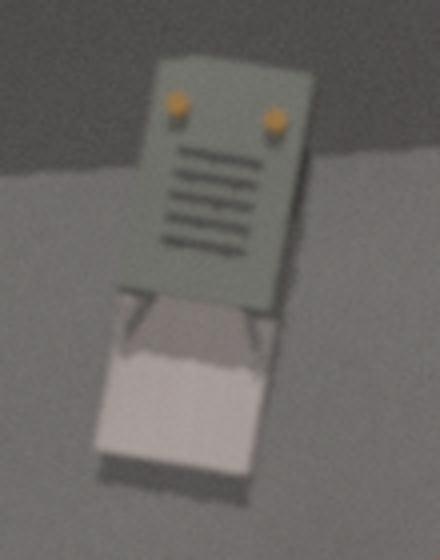

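The crop shows the apron with front corners at (97,452) and (248,473), two guide strips narrowing to the mouth, and the hood with front corners at (118,292) and (272,312).

```bash
python3 - <<'E'
from h import *
np.set_printoptions(precision=4,suppress=True)
f=lambda u,v:(140+u/4,110+v/4)
def e(n,a,b,z):
    A,B=at_z("top",f(*a),z),at_z("top",f(*b),z); d=B-A; print(n,A,B,"mid",(A+B)/2,np.hypot(*d[:2]),np.degrees(np.arctan2(d[1],d[0])))
e("apron front",(248,473),(97,452),.024)
e("hood front",(272,312),(118,292),.066)
e("hood rear",(315,75),(160,60),.066)
e("hood L",(118,290),(160,60),.066)
e("hood R",(272,312),(315,75),.066)
e("apron L",(97,452),(118,295),.024)
e("apron R",(248,473),(273,320),.024)
e("strips back",(247,308),(154,294),.038)
e("strips front",(257,350),(126,332),.038)
E
```

```text
apron front [0.4846 0.1253 0.024 ] [0.4979 0.2329 0.024 ] mid [0.4913 0.1791 0.024 ] 0.10845006212193119 82.93827496750106
hood front [0.594  0.1078 0.066 ] [0.6065 0.2154 0.066 ] mid [0.6002 0.1616 0.066 ] 0.1083588989886029 83.39771991012022
hood rear [0.7648 0.0821 0.066 ] [0.774  0.1925 0.066 ] mid [0.7694 0.1373 0.066 ] 0.11075664955378747 85.24030323459355
hood L [0.6079 0.2155 0.066 ] [0.774  0.1925 0.066 ] mid [0.6909 0.204  0.066 ] 0.1677097710648707 -7.885923956116976
hood R [0.594  0.1078 0.066 ] [0.7648 0.0821 0.066 ] mid [0.6794 0.0949 0.066 ] 0.172725385142428 -8.552329762867046
apron L [0.4979 0.2329 0.024 ] [0.6111 0.2226 0.024 ] mid [0.5545 0.2278 0.024 ] 0.1136706873661641 -5.178785383202082
apron R [0.4846 0.1253 0.024 ] [0.5946 0.1107 0.024 ] mid [0.5396 0.118  0.024 ] 0.11101740996955299 -7.567271508062114
strips back [0.6009 0.1282 0.038 ] [0.61   0.1946 0.038 ] mid [0.6054 0.1614 0.038 ] 0.06710316557211883 82.22638502067095
strips front [0.5709 0.1201 0.038 ] [0.5823 0.2134 0.038 ] mid [0.5766 0.1668 0.038 ] 0.09400475137927586 82.98509121848696
```

```bash
python3 -m crank '[{"offset":[0.0333,-0.0073,0],"turn":0},{"offset":[0.0333,-0.0073,0],"turn":0},{"offset":[0.0333,-0.0073,0],"turn":0},{"offset":[0.0333,-0.0073,0],"turn":0},{"offset":[0.0333,-0.0073,0],"turn":0},{"offset":[0.0333,-0.0073,0],"turn":0},{"offset":[0.0333,-0.0073,0],"turn":0},{"offset":[0.0333,-0.0073,0],"turn":0},{"offset":[0.0333,-0.0073,0],"turn":0},{"offset":[0.0333,-0.0073,0],"turn":0}]'
python3 -m crank '[{"offset":[0,0,0.02],"turn":0},{"offset":[0,0,0.02],"turn":0},{"offset":[0,0,0],"turn":0},{"offset":[0,0,0],"turn":0}]'
python3 - <<'E'
from h import *
np.set_printoptions(precision=4,suppress=True)
C=cal("wrist"); im=save("wrist","pics/w4.png",None,1.5)
for l,z in (("testbox",0),("hood_mouth",.024),("carrier_tab",.095),("carrier_plate",.067)):
    for d in place_of("wrist",l)[:2]: print(l,np.round(d["pixel"],1),round(d["confidence"],2),at_z("wrist",d["pixel"],z,C))
E
```

```text
clock: 12.45
tcp_pos: [0.4161, 0.1912, 0.1377]
ee_rot: [-2.374, -2.057, 0.003]
contact_force: [0.4, -0.3, -1.5]
finger_gap: 0.125
gripper_force: 68.4
clock: 12.95
tcp_pos: [0.4169, 0.1901, 0.0988]
ee_rot: [-2.375, -2.057, 0.0]
contact_force: [0.1, -0.2, -0.9]
finger_gap: 0.128
gripper_force: 68.4
testbox [338.3 191. ] 0.84 [0.4953 0.1774 0.    ]
hood_mouth [479.6 199.8] 0.88 [0.6037 0.1621 0.024 ]
hood_mouth [444.9 232.6] 0.18 [0.5775 0.1356 0.024 ]
carrier_tab [252.4 262.3] 0.88 [0.4161 0.1751 0.095 ]
carrier_plate [446.4 234.6] 0.57 [0.5491 0.16   0.067 ]
```

View pics/w4.png

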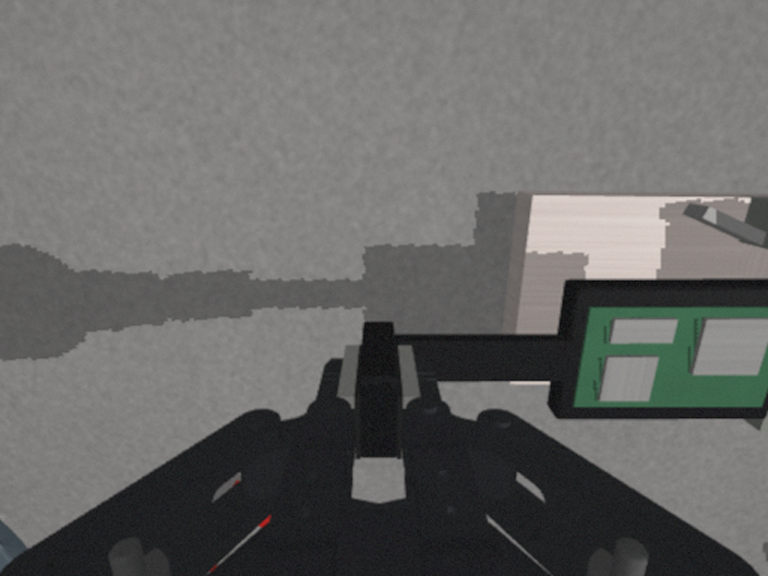

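The carrier hangs level from the gripped black tab at (378,390), with the board at (670,350). The tail, plate edge and apron edge are all parallel. I'll check the lateral offset.

```bash
python3 - <<'E'
from h import *
np.set_printoptions(precision=4,suppress=True)
C=cal("wrist"); a=np.radians(-8.3); u=np.array([np.cos(a),np.sin(a)]); v=np.array([-u[1],u[0]])
O=np.array([.4945,.1781])
def q(n,p,z):
    P=at_z("wrist",(p[0]/1.5,p[1]/1.5),z,C); print(n,P,"box x,y",(P[:2]-O)@u,(P[:2]-O)@v)
q("plate upL",(567,282),.0915);q("plate upR",(765,281),.0915);q("plate loL",(552,408),.0915);q("plate loR",(765,408),.0915)
q("tail up",(480,336),.085);q("tail lo",(480,380),.085)
q("apron upL",(530,196),.024);q("apron upR",(750,196),.024);q("apron front",(514,330),.024);q("apron lo",(520,384),.024)
T=telemetry.sense()["tcp_pos"][:2];print("tcp",(T-O)@u,(T-O)@v)
E
```

```text
plate upL [0.4924 0.21   0.0915] box x,y -0.006655857548058212 0.03130095826684465
plate upR [0.5657 0.1999 0.0915] box x,y 0.06729403087330856 0.03183487057909338
plate loL [0.4861 0.1556 0.0915] box x,y -0.005111706550942124 -0.023442460961475522
plate loR [0.5734 0.143  0.0915] box x,y 0.08318177258160497 -0.023295422362992094
tail up [0.46   0.1893 0.085 ] box x,y -0.035720797981748036 0.006126568295289418
tail lo [0.4587 0.169  0.085 ] box x,y -0.03414535248429702 -0.014202525989695071
apron upL [0.5027 0.2334 0.024 ] box x,y 0.00012367674229890136 0.055881288659721716
apron upR [0.6137 0.2174 0.024 ] box x,y 0.11225512018857518 0.05611305282964882
apron front [0.4914 0.1599 0.024 ] box x,y -0.0003993555721818342 -0.018482144986318116
apron lo [0.4935 0.1245 0.024 ] box x,y 0.006701217324968915 -0.05317281025010241
tcp -0.07842642808625705 0.0007851605526392077
```

```bash
python3 -m crank '[{"offset":[0,0.006,0.02],"turn":0},{"offset":[0,0,0.02],"turn":0},{"offset":[0,0,0.010],"turn":0},{"offset":[0,0,0.002],"turn":0},{"offset":[0,0,0],"turn":0}]'
python3 -m crank '[{"offset":[0,0,0.0015],"turn":0},{"offset":[0,0,0],"turn":0}]'
python3 -m crank '[{"offset":[0,0,0.0015],"turn":0},{"offset":[0,0,0],"turn":0}]'
```

```text
clock: 13.82
tcp_pos: [0.4229, 0.1894, 0.047]
ee_rot: [2.374, 2.057, 0.001]
contact_force: [-0.4, -0.2, -0.4]
finger_gap: 0.129
gripper_force: 68.5
clock: 14.08
tcp_pos: [0.4228, 0.1894, 0.0453]
ee_rot: [2.374, 2.057, 0.001]
contact_force: [-0.2, -0.6, -2.3]
finger_gap: 0.132
gripper_force: 68.5
clock: 14.32
tcp_pos: [0.4228, 0.1894, 0.0437]
ee_rot: [2.374, 2.057, 0.0]
contact_force: [-0.7, 0.2, 0.8]
finger_gap: 0.128
gripper_force: 68.8
```

```bash
python3 -m crank '[{"offset":[0,0,0.001],"turn":0},{"offset":[0,0,0],"turn":0}]'
python3 -m crank '[{"offset":[0,0,0.001],"turn":0},{"offset":[0,0,0],"turn":0}]'
```

```text
clock: 14.58
tcp_pos: [0.4226, 0.1894, 0.0431]
ee_rot: [-2.374, -2.057, -0.0]
contact_force: [-6.5, -0.5, 12.3]
finger_gap: 0.129
gripper_force: 70.4
clock: 14.82
tcp_pos: [0.4224, 0.1895, 0.0426]
ee_rot: [-2.374, -2.057, -0.0]
contact_force: [-12.1, -0.4, 22.5]
finger_gap: 0.13
gripper_force: 71.9
```

The carrier rests on the apron. I'll ease the grip to a loose cage and sweep it in.

```bash
python3 -m crank '[{"offset":[0,0,0],"turn":0},{"offset":[0,0,-0.003],"turn":0},{"offset":[0,0,0],"turn":0}]' -0.6 30
python3 -m crank '[{"offset":[0,0.003,0],"turn":0},{"offset":[0,0.005,0],"turn":0},{"offset":[0,0.005,0],"turn":0},{"offset":[0,0.005,0],"turn":0},{"offset":[0,0.005,0],"turn":0}]'
python3 -m crank '[{"offset":[0,0.005,0],"turn":0},{"offset":[0,0.005,0],"turn":0},{"offset":[0,0.005,0],"turn":0},{"offset":[0,0.005,0],"turn":0}]'
```

```text
clock: 15.2
tcp_pos: [0.4229, 0.1894, 0.0447]
ee_rot: [2.374, 2.057, 0.001]
contact_force: [-0.0, 0.9, 0.3]
finger_gap: 0.203
gripper_force: 0.0
clock: 15.82
tcp_pos: [0.4459, 0.186, 0.0445]
ee_rot: [2.374, 2.057, 0.0]
contact_force: [-1.0, 0.2, -0.1]
finger_gap: 0.2
gripper_force: 0.5
clock: 16.32
tcp_pos: [0.4656, 0.1831, 0.0446]
ee_rot: [-2.374, -2.057, 0.0]
contact_force: [-0.7, 0.3, 0.5]
finger_gap: 0.204
gripper_force: 0.4
```

```bash
python3 -m crank '[{"offset":[0,0.005,0],"turn":0},{"offset":[0,0.005,0],"turn":0},{"offset":[0,0.005,0],"turn":0},{"offset":[0,0.005,0],"turn":0},{"offset":[0,0.005,0],"turn":0},{"offset":[0,0.005,0],"turn":0}]'
python3 -m crank '[{"offset":[0,0.005,0],"turn":0},{"offset":[0,0.005,0],"turn":0},{"offset":[0,0.005,0],"turn":0},{"offset":[0,0.005,0],"turn":0},{"offset":[0,0.005,0],"turn":0},{"offset":[0,0.005,0],"turn":0}]'
python3 - <<'E'
from h import *
C=cal("wrist"); cams.grab_frame("wrist")
for l,z in (("hood_mouth",.024),("carrier_tab",.06)):
    for d in place_of("wrist",l)[:1]: print(l,np.round(d["pixel"],1),round(d["confidence"],2),at_z("wrist",d["pixel"],z,C))
for d in masks_of("wrist","carrier_tab")[:1]: print(d["box"],d["confidence"])
E
```

```text
clock: 17.08
tcp_pos: [0.4953, 0.1788, 0.0446]
ee_rot: [-2.375, -2.057, 0.0]
contact_force: [-0.7, 0.3, -0.1]
finger_gap: 0.2
gripper_force: 0.5
clock: 17.82
tcp_pos: [0.525, 0.1746, 0.0446]
ee_rot: [2.374, 2.057, -0.0]
contact_force: [-1.3, 0.9, 0.5]
finger_gap: 0.201
gripper_force: 0.7
hood_mouth [379.3 226.2] 0.67 [0.60664476 0.16352913 0.024     ]
carrier_tab [247.6 263.4] 0.95 [0.52339004 0.17132068 0.06      ]
[326.4, 244.8, 182.9, 115.2] 0.61
```

```bash
cat > tb.py <<'E'
from h import *
C=cal("wrist"); im=cams.grab_frame("wrist"); s=telemetry.sense(); T=s["tcp_pos"]
for d in place_of("wrist","carrier_tab")[:1]: print("tab",np.round(d["pixel"],1),end=" ")
dk=(im[190:300,252].max(1)<60).astype(int); print("col252 dark from row",190+np.where(dk)[0][:1],"boxx",round(float((T[0]-.4945)*.9895-(T[1]-.1781)*.144),4),np.round(s["contact_force"],1))
E
python3 tb.py
python3 -m crank '[{"offset":[0,0.003,0],"turn":0},{"offset":[0,0.003,0],"turn":0},{"offset":[0,0.003,0],"turn":0},{"offset":[0,0.003,0],"turn":0}]' | grep -E 'tcp|contact'; python3 tb.py
python3 -m crank '[{"offset":[0,0.002,0],"turn":0},{"offset":[0,0.002,0],"turn":0}]'| grep -E 'tcp|contact'; python3 tb.py
```

```text
tab [250.6 264. ] col252 dark from row [215] boxx 0.0304 [0.3 0.3 0.1]
tcp_pos: [0.5367, 0.1729, 0.0446]
contact_force: [-2.3, 0.7, 1.2]
col252 dark from row [215] boxx 0.0429 [-0.6 -0.3  0.1]
tcp_pos: [0.5405, 0.1723, 0.0446]
contact_force: [-1.6, 0.0, -0.9]
tab [248.8 261.5] col252 dark from row [215] boxx 0.0467 [-0.6 -0.3  0.3]
```

```bash
python3 -m crank '[{"offset":[0,0.002,0],"turn":0},{"offset":[0,0.002,0],"turn":0}]'| grep -E 'tcp|contact'; python3 tb.py
```

```text
tcp_pos: [0.5445, 0.1718, 0.0446]
contact_force: [-0.7, 0.2, -0.8]
tab [247.3 263.3] col252 dark from row [215] boxx 0.0507 [-1.3  0.1  0.2]
```

```bash
python3 -m crank '[{"offset":[0,0.0015,0],"turn":0},{"offset":[0,0.0015,0],"turn":0}]'| grep -E 'tcp|contact'; python3 tb.py; python3 -m crank '[{"offset":[0,0.0015,0],"turn":0},{"offset":[0,0.0015,0],"turn":0}]'| grep -E 'tcp|contact'; python3 tb.py
```

```text
tcp_pos: [0.5475, 0.1714, 0.0446]
contact_force: [-1.6, 0.5, 1.2]
col252 dark from row [215] boxx 0.0536 [-0.8  0.2  0.8]
tcp_pos: [0.5504, 0.1709, 0.0446]
contact_force: [-1.2, -0.6, 1.0]
tab [247.4 264.7] col252 dark from row [215] boxx 0.0566 [-0.4  0.1  0.6]
```

```bash
python3 -m crank '[{"offset":[0,0.0015,0],"turn":0},{"offset":[0,0.0015,0],"turn":0}]'| grep -E 'tcp|contact'; python3 tb.py
```

```text
tcp_pos: [0.5534, 0.1705, 0.0446]
contact_force: [-0.3, 0.1, -0.1]
tab [248.4 262.6] col252 dark from row [215] boxx 0.0596 [-1.7  0.4 -0.5]
```

```bash
python3 -m crank '[{"offset":[0,0.0015,0],"turn":0},{"offset":[0,0.0015,0],"turn":0}]'| grep -E 'tcp|contact'; python3 tb.py; python3 -m crank '[{"offset":[0,0.0015,0],"turn":0},{"offset":[0,0.0015,0],"turn":0}]'| grep -E 'tcp|contact'; python3 tb.py
```

```text
tcp_pos: [0.5564, 0.1701, 0.0446]
contact_force: [-0.5, 0.3, 0.3]
tab [247.2 262.8] col252 dark from row [215] boxx 0.0626 [-1.1 -0.3  0.2]
tcp_pos: [0.5594, 0.1697, 0.0446]
contact_force: [-1.2, 0.8, 1.3]
tab [247.2 259.9] col252 dark from row [215] boxx 0.0656 [-0.8  0.3 -0.2]
```

```bash
python3 -m crank '[{"offset":[0,0.0015,0],"turn":0},{"offset":[0,0.0015,0],"turn":0}]'| grep -E 'tcp|contact'; python3 tb.py
```

```text
tcp_pos: [0.5623, 0.1692, 0.0446]
contact_force: [-0.8, 1.3, 0.4]
tab [245.4 264.8] col252 dark from row [215] boxx 0.0686 [-0.9 -0.4  1.2]
```

```bash
python3 -m crank '[{"offset":[0,0.0015,0],"turn":0},{"offset":[0,0.0015,0],"turn":0}]'| grep -E 'tcp|contact'; python3 tb.py; python3 - <<'E'
from h import *
a=save("wrist","pics/w5.png"); b=save("scene","pics/s5.png",(230,160,350,280),4)
a=cv2.resize(a[150:384,150:470],None,fx=1.3,fy=1.3); b=cv2.resize(b,(304,304)) 
w=np.zeros((304,a.shape[1]+304,3),np.uint8); w[:,:a.shape[1]]=a[:304]; w[:,a.shape[1]:]=b; cv2.imwrite("pics/c5.png",w)
E
```

```text
tcp_pos: [0.5653, 0.1688, 0.0446]
contact_force: [-1.5, 0.2, -0.4]
tab [252.6 266. ] col252 dark from row [218] boxx 0.0716 [ 0.2 -0.5 -0.6]
```

View pics/c5.png

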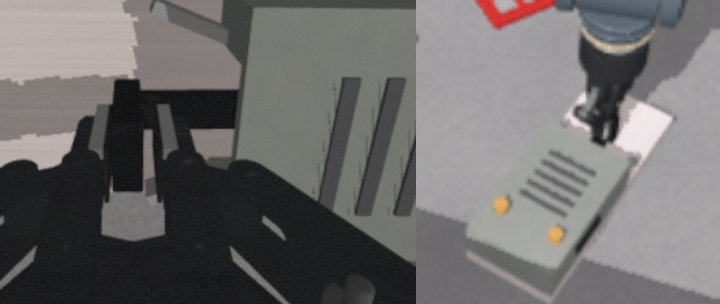

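The tab has shifted: its edge moved from row 215 to 218 and its column from about 246 to 252. It is now in the middle of the cage, so the carrier seems to have dropped. I'll check gently for capture.

```bash
python3 -m crank '[{"offset":[0,0.001,0],"turn":0},{"offset":[0,0.001,0],"turn":0},{"offset":[0,0,0],"turn":0}]'| grep -E 'tcp|contact|gripper'; python3 tb.py; python3 -m crank '[{"offset":[0,0.001,0],"turn":0},{"offset":[0,0,0],"turn":0}]'| grep -E 'tcp|contact|gripper'; python3 tb.py
```

```text
tcp_pos: [0.5673, 0.1685, 0.0446]
contact_force: [-0.3, 0.1, 0.2]
gripper_force: 0.1
tab [247.1 253.3] col252 dark from row [210] boxx 0.0735 [-0.8 -1.3  0.3]
tcp_pos: [0.5682, 0.1684, 0.0446]
contact_force: [-1.9, -0.2, 0.1]
gripper_force: 0.5
tab [247.1 253.6] col252 dark from row [210] boxx 0.0744 [-1.5  1.1  0.4]
```

```bash
python3 -m crank '[{"offset":[0,0.001,0],"turn":0},{"offset":[0,0,0],"turn":0}]'| grep -E 'tcp|contact|gripper'; python3 -m crank '[{"offset":[0,0.001,0],"turn":0},{"offset":[0,0,0],"turn":0}]'| grep -E 'tcp|contact|gripper'; python3 tb.py
```

```text
tcp_pos: [0.5687, 0.1683, 0.0446]
contact_force: [-5.1, 1.3, 2.7]
gripper_force: 2.6
tcp_pos: [0.5687, 0.1683, 0.0445]
contact_force: [-11.2, 1.9, 7.3]
gripper_force: 5.3
tab [251.3 258. ] col252 dark from row [210] boxx 0.0749 [-10.2   2.3   7.8]
```

```bash
python3 -m crank '[{"offset":[0,-0.002,0],"turn":0},{"offset":[0,-0.002,0],"turn":0},{"offset":[0,-0.002,0],"turn":0},{"offset":[0,-0.002,0],"turn":0},{"offset":[0,0,0],"turn":0}]'| grep -E 'tcp|contact|gripper'; python3 tb.py; python3 -m crank '[{"offset":[0,-0.0015,0],"turn":0},{"offset":[0,0,0],"turn":0}]'| grep -E 'tcp|contact|gripper'; python3 tb.py
```

```text
tcp_pos: [0.5622, 0.1692, 0.0446]
contact_force: [0.1, -0.2, 0.4]
gripper_force: 0.0
tab [257.5 254.2] col252 dark from row [210] boxx 0.0683 [ 0.2 -0.2  1.1]
tcp_pos: [0.5608, 0.1694, 0.0446]
contact_force: [0.1, -0.9, 0.5]
gripper_force: 0.0
tab [259.1 255. ] col252 dark from row [210] boxx 0.0668 [-1.1  0.   0. ]
```

```bash
for i in 1; do python3 -m crank '[{"offset":[0,-0.0015,0],"turn":0},{"offset":[0,0,0],"turn":0}]'| grep -E 'tcp|contact'; python3 tb.py; python3 -m crank '[{"offset":[0,-0.001,0],"turn":0},{"offset":[0,0,0],"turn":0}]'| grep -E 'tcp|contact'; python3 -m crank '[{"offset":[0,-0.001,0],"turn":0},{"offset":[0,0,0],"turn":0}]'| grep -E 'tcp|contact'; python3 tb.py; done
```

```text
tcp_pos: [0.5592, 0.1697, 0.0446]
contact_force: [0.9, 0.1, -0.3]
tab [257.1 253.4] col252 dark from row [210] boxx 0.0653 [ 0.5 -0.1 -0.5]
tcp_pos: [0.5591, 0.1699, 0.0447]
contact_force: [5.5, 0.7, -3.9]
tcp_pos: [0.5591, 0.1701, 0.0449]
contact_force: [8.7, 0.1, -6.4]
tab [257.8 253.7] col252 dark from row [209] boxx 0.065 [10.1  0.3 -6.4]
```

Captured: the far wall is felt at 74.9 mm and the near wall at 65 mm, so only the recess play is left. I'll centre the cage and withdraw.

```bash
python3 -m crank '[{"offset":[0,0.002,0],"turn":0},{"offset":[0,0.002,0],"turn":0},{"offset":[0,0,0],"turn":0}]'| grep -E 'tcp|contact'; python3 tb.py
python3 -m crank '[{"offset":[0,0,-0.005],"turn":0},{"offset":[0,0,-0.01],"turn":0},{"offset":[0,0,-0.03],"turn":0},{"offset":[0,0,-0.04],"turn":0},{"offset":[0,0,-0.05],"turn":0},{"offset":[0,-0.03,-0.03],"turn":0},{"offset":[0,-0.04,0],"turn":0},{"offset":[0,-0.04,0],"turn":0},{"offset":[0,0,0],"turn":0}]'
python3 - <<'E'
from h import *
a=cv2.imread("pics/x.png") if 0 else save("wrist","pics/w6.png")
b=save("scene","pics/s6.png",(150,90,350,300),1)
a=a[100:330,130:512]; b=cv2.resize(b,None,fx=1.9,fy=1.9)
w=np.zeros((max(len(a),len(b)),a.shape[1]+b.shape[1],3),np.uint8); w[:len(a),:a.shape[1]]=a; w[:len(b),a.shape[1]:]=b; cv2.imwrite("pics/c6.png",w); print(w.shape)
E
```

```text
tcp_pos: [0.5612, 0.1693, 0.0446]
contact_force: [-0.4, 0.0, 1.0]
tab [254.7 252.5] col252 dark from row [209] boxx 0.0672 [-0.6  0.6 -0.1]
clock: 27.02
tcp_pos: [0.4505, 0.1854, 0.2105]
ee_rot: [2.373, 2.059, 0.001]
contact_force: [0.4, 0.2, 0.8]
finger_gap: 0.199
gripper_force: 0.0
(399, 762, 3)
```

View pics/c6.png

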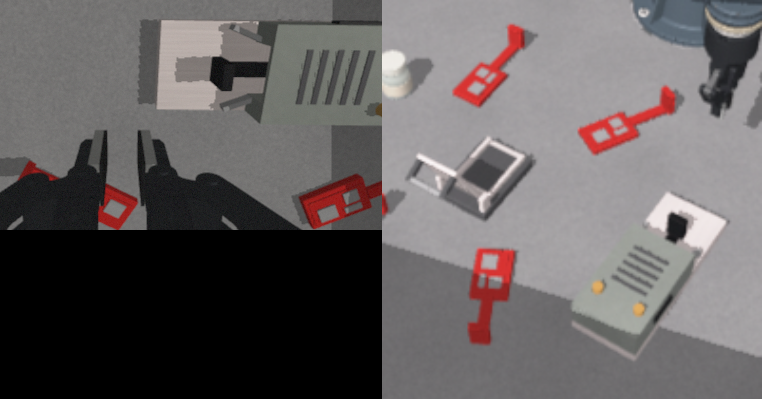

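The carrier's plate is under the hood, with the tab standing outside at (225,72) in the left panel and (677,226) in the right. The press lid stays open at (440,170), the press is empty, and the gripper is clear of everything.

```bash
python3 -c "
from bench import env
print(env.hand_in())"
```

```text
the job is handed in; nothing more can be done
None
```

The press lid is open and staying open, the carrier is seated in the test box's hidden recess with its tab outside, and the job is handed in at about 27 s of the 58 s allowed; no verdict came back.

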